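Click the cell selector round to its pointer and start the reading

ROBOT

A 6-joint arm with a two-finger parallel gripper is mounted at the origin on the work surface. World frame = base frame: x ahead of the robot, y to its left, z up, the work surface at z = 0. Lengths are in mm, angles in rad, forces in N, time in s.
With the tool pointing down it reaches from about 275 to 750 mm from the base axis. Payload 10.2 kg.
Tool frame: the origin (TCP) lies midway between the tips of the shut fingers; the grasp point (between the pads) lies 19 mm behind it; z points along the fingers, y is the line along which they close (so a half turn about z gives the same grasp; the last joint's range is limited). The gripper opens to 85 mm and grips with 20 to 120 N. Pads are 22 mm wide; open, the fingers measure 114 mm over their backs; the gripper's body (76 mm by 85 mm) begins 54 mm behind the grasp point. The pads swing forward as they close: fully open they stand 13 mm farther back than shut.
Start: joints at [-1.518, 0.313, 1.498, -0, 1.331, -0.223], TCP at [142.953, -505.169, 204.194] pointing down, gripper open.
Joint ranges: [-2.94, 2.94], [-0.97, 2.17], [0.19, 2.56], [-1.23, 4.37], [0.02, 3.11], [-2.88, 2.88]. Speed limits (rad/s): [2.39, 2.39, 3.01, 3.14, 3.14, 3.14].

INTERFACE

Orientations are given as a rotation vector (axis times angle).
In Python, from station import arm, optics, workorder gives the robot as it stands.
- The arm moves only by the tool send_rows, never from a script. Its argument "motion" is text: rows parted by semicolons, each of 7 numbers parted by spaces: the shift along the tool's x, y, z in cm, then the turn, a rotation vector about the tool's x, y, z in rad, then the opening in per cent of the stroke, from 0 (shut) to 100 (fully open). A call has 1 to 20 rows; each row is the pose to reach, as a shift and turn from the pose commanded when the call began, along the tool's axes at that moment; what a row does not reach only later rows make up. A row lasts 1/10 s, in which the tool goes at most 50 mm and 8.59 degrees, less where a joint would pass 70% of its speed; a pose out of reach is approached as far as the arm can. A call with a gripper value outside its range is refused whole. The fingers move at their own pace and stop on an object; the grip force is fixed at half the most. Time passes only in rows, so rows that repeat a pose let the fingers close. It gives the time, the measured TCP pose, the force, the opening and the grip force at its end, in the units of the state.
- arm.state(): the state, without advancing time (a new reading comes with each control period).
- optics.get_image(name): name is "scene" or "top" or "wrist"; returns the picture (400x640x3 uint8, blue, green, red); there is no depth.
- optics.get_calibration(name): a dict with "camera_matrix" (3x3 intrinsics, pixels), "k1" (the pictures are not rectified: a ray, as slopes to the right and down, at radius r is drawn at 1 + k1 r^2 times it, then the intrinsics apply), "origin" and "orientation" of the camera in the world; the wrist camera has in their place "mount" (4x4, takes a point from camera to tool coordinates, whose origin is the TCP and whose axes are the flange's). Camera axes: x right, y down, z forward; pixel columns grow to the right and rows downward; lengths in mm; the calibration is good to about 2 mm. A picture is of the moment at which its call begins: read the wrist's pose just before it. get_calibration takes no time and is no camera call.
- workorder.close_job(): hands the job in; it is judged then, once.
The state is a dict: "t": time; "q": joint angles; "joint_velocities": joint speeds; "joint_torque": joint torques, N m; "ee_pos": TCP position; "orientation": TCP orientation; "wrist_force": force on the tool from outside, world axes, zero at the start; "moment": the same for the moment, N m; "opening": finger opening in mm; "grip_force": force on a finger pad.
Only numpy, scipy, OpenCV 4.12 (cv2) and the standard library are available. Lean on these libraries where they do the work, as an engineer would, in place of code of your own. Each camera call takes 0.05 s, during which the arm holds its last target. There are 200 camera calls.

TASK

On the orange cell selector, flick the edge of the star-shaped thumbwheel round with a fingertip, click by click and anticlockwise as seen from above, until its yellow tooth stands at the white pointer, without letting it run past; then press the green button on the orange box fully in and let it come up again. Nothing is to be picked up: leave the grey selector and the parts lying on the bench where they are.

Things in the scene. Friction and masses are not known exactly. Their poses are not given: they have to be found in the camera images.
- orange: Fixed orange box 150 x 150 x 60 mm. Origin: centre of its underside; +x to its back (away from the robot, yaw within 0.35), +y left, z up. On top: star thumbwheel, axis at x -45 mm; white pointer bar behind the wheel; green button at (+46, -43) mm; small screen. This is the one to set.
- grey: Fixed grey box 150 x 150 x 60 mm. Origin: centre of its underside; +x to its back (away from the robot, yaw within 0.35), +y left, z up. On top: star thumbwheel, axis at x -45 mm; white pointer bar behind the wheel; green button at (+46, -43) mm; small screen. Same build as the orange one, with its own wheel and button: leave alone. The two boxes may swap sides.
- orange_hub (a point): Centre of the orange box's wheel: on its upright axis, 71 mm above the bench; axes as orange. Black star 16 mm thick (63 to 79 mm up): disc of radius 34 mm with 8 radial teeth 45 deg apart, 7 mm thick, ends at radius 55 mm, one tooth yellow. At rest one tooth points straight to the front (-x), 25 mm past the box's front face, so a fingertip can come down beside it in front of the box.
- orange_yellow (a point): Outer end of that wheel's yellow tooth, 55 mm from the axis, mid-thickness. A straight fingertip stroke along the box's front from its left to its right (-y), overlapping the end of the front tooth by about 8 mm, carries that tooth past the half click and slips off: one click per stroke.
- orange_wheel (a joint): Wheel angle, rad: 0 = yellow tooth at the white pointer; grows anticlockwise from above (front teeth move to the box's right, -y). Starts 1 to 4 clicks short, -0.785 to -3.14; a click is 0.785. Past half a click a spring detent pulls the wheel into the next; turning it takes about 2 to 5 N at a tooth's end.
- orange_btn_top (a point): Centre of the top of the green button on the orange box, 82 mm above the bench, button radius 14 mm, pressed straight down.
- orange_btn (a joint): Travel of that button, m: 0 = up, 0.006 = fully in (about 5 N); it springs back.
- grey_yellow (a point): Outer end of the yellow tooth of the grey box's wheel (do not turn).
- grey_btn (a joint): Travel of the grey box's button, m (do not press).
- tape: Loose roll of amber tape, 64 mm across, 24 mm high; origin under its centre.
- busbar: Loose copper bar 22 x 110 x 5 mm; origin under its centre.
- driver: Loose screwdriver with red handle, lying along its x; origin under its middle.
- plug: Loose white plug housing, about 54 x 50 x 30 mm; origin under its centre.
- relay: Loose black contactor 60 x 80 x 64 mm with brass studs; origin under its centre.
- jar: Loose jar with blue cap, 56 mm across, 70 mm high; origin under its centre.
- collar: Loose aluminium collar, 40 mm across, 18 mm high; origin under its centre.
There are look-alikes about, which are no part of the job. Several things have the shape of the orange; the one meant has the colours described above.

How it is judged:
By the outcome, as a careful person would: the job done as asked, in the order asked, and still so for the second after the job is handed in, with the robot touching nothing.
It also fails if it takes over 58 s, if anything falls off the work surface, if the arm or the gripper's body presses on something with over 40 N, if the wrist force passes 120 N, or if a joint passes its speed limit or range.

## Working session

There is one attempt and no reset: what is moved stays moved. The work goes in short steps, Python scripts to look and compute and a tool call to move; the robot and the scene stay as the last step left them, time stands still between calls to the robot, and variables do not carry over. Pictures are saved under pics/ and viewed, at most 10 in all, crops included, and the job is handed in when it is done.

Besides the shell and the picture viewer there is one more tool, called after "Call:" as name(argument=value, ...), one argument or row to a line, values as JSON. send_rows: Moves the arm, as the interface text tells. Its arguments: {"type":"object","properties":{"motion":{"type":"string"}},"required":["motion"]}

```bash
mkdir -p pics; ls
python3 - <<'E'
from station import arm, optics
import cv2
s=arm.state(); print(s)
for n in("top","scene"):
    im=optics.get_image(n); cv2.imwrite(f"pics/{n}0.png",im); c=optics.get_calibration(n); print(n,c)
print(optics.get_calibration("wrist"))
E
```

```text
pics
{'t': 0.0, 'q': array([-1.51839296e+00,  3.13415686e-01,  1.49839958e+00,  4.80607766e-06,
        1.33097725e+00, -2.23414460e-01]), 'joint_velocities': array([ 0.00038712,  0.00087399,  0.00036911,  0.00154661,  0.00074453,
       -0.0002158 ]), 'joint_torque': array([-5.91250828e-04, -4.12270367e+01, -2.59749180e+01, -2.12409213e-04,
        4.04027553e-03,  2.14050840e-05]), 'ee_pos': array([ 142.94313486, -504.88547105,  203.66676346]), 'orientation': array([-3.11058171e+00, -4.31715537e-01, -1.68201005e-04]), 'wrist_force': array([-0.24197462,  0.58958812, -0.71603804]), 'moment': array([0.07906628, 0.00254165, 0.01431131]), 'grip_force': 0.0, 'opening': 85.42573627925194}
top {'camera_matrix': array([[385.88836833,   0.        , 319.79807984],
       [  0.        , 385.88836833, 200.92035487],
       [  0.        ,   0.        ,   1.        ]]), 'k1': 0.0214981661183363, 'origin': array([ 422.31862887,  -22.80212301, 1033.72079325]), 'orientation': array([-2.19514483,  2.19023858, -0.11013759])}
scene {'camera_matrix': array([[476.60006409,   0.        , 318.32335906],
       [  0.        , 476.60006409, 202.24126925],
       [  0.        ,   0.        ,   1.        ]]), 'k1': -0.07975893015147419, 'origin': array([1078.64607108, 1013.44681414,  940.82405975]), 'orientation': array([-0.66836015, -2.53826605,  1.30074013])}
{'camera_matrix': array([[347.45418517,   0.        , 317.40982657],
       [  0.        , 347.45418517, 197.39054911],
       [  0.        ,   0.        ,   1.        ]]), 'k1': -0.07049074702771804, 'mount': array([[ 6.07971486e-04, -9.59596730e-01, -2.81378298e-01,
         7.13919119e+01],
       [ 9.99999086e-01,  2.43548528e-04,  1.33010457e-03,
         5.20106235e-01],
       [-1.20783472e-03, -2.81378850e-01,  9.59596000e-01,
        -1.69529656e+02],
       [ 0.00000000e+00,  0.00000000e+00,  0.00000000e+00,
         1.00000000e+00]])}
```

View pics/top0.png

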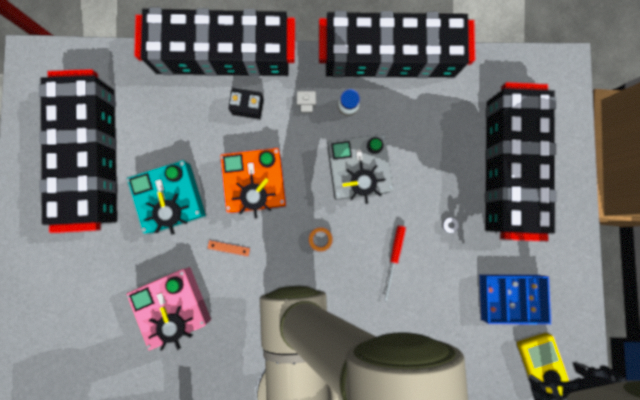

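View pics/scene0.png

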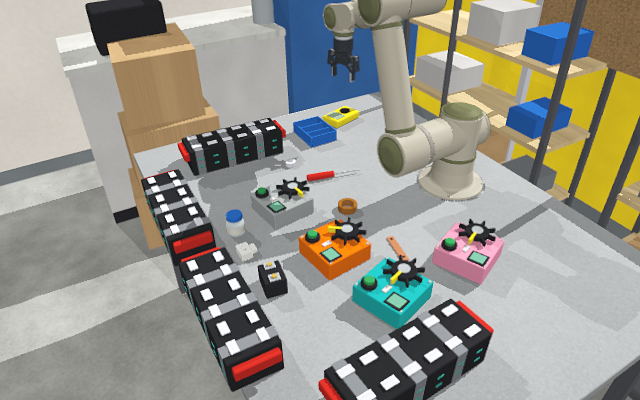

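In the top view the orange box is at (253,180), with its hub at (254,197), yellow tooth end at about (266,181) and white pointer at (250,170). Look-alikes are teal (165,197), pink (168,310) and grey (360,168). The choice by colour is the orange box at (253,180), which I'll measure next and check in a close crop.

```bash
cat > h.py <<'E'
import numpy as np, cv2
from scipy.spatial.transform import Rotation as R
from station import arm, optics
def cam(n):
    c=optics.get_calibration(n); K=c["camera_matrix"]
    if n=="wrist":
        s=arm.state(); M=c["mount"]; Rt=R.from_rotvec(s["orientation"]).as_matrix()
        return K,c["k1"],Rt@M[:3,:3],Rt@M[:3,3]+s["ee_pos"]
    return K,c["k1"],R.from_rotvec(c["orientation"]).as_matrix(),c["origin"]
def toplane(C,uv,z):
    K,k,Rm,o=C; D=np.array([k,0,0,0,0.])
    x=cv2.undistortPoints(np.array(uv,float).reshape(-1,1,2),K,D).reshape(-1,2)
    d=np.c_[x,np.ones(len(x))]@Rm.T
    return o+d*((z-o[2])/d[:,2])[:,None]
def proj(C,P):
    K,k,Rm,o=C
    return cv2.projectPoints((np.atleast_2d(P)-o)@Rm,np.zeros(3),np.zeros(3),K,np.array([k,0,0,0,0.]))[0].reshape(-1,2)
def mask(im,lo,hi): return cv2.inRange(cv2.cvtColor(im,cv2.COLOR_BGR2HSV),lo,hi)
def cen(m): v,u=np.nonzero(m); return np.array([u.mean(),v.mean()]),len(u)
E
python3 - <<'E'
from h import *
im=cv2.imread("pics/top0.png"); C=cam("top")
x0,y0,x1,y1=205,135,300,225
c=im[y0:y1,x0:x1]; cv2.imwrite("pics/crop1.png",cv2.resize(c,None,fx=7,fy=6.6,interpolation=cv2.INTER_CUBIC))
off=np.array([x0,y0])
g,n=cen(mask(c,(50,120,30),(75,255,140))); print("green",g+off,n,toplane(C,g+off,82))
y,n=cen(mask(c,(23,130,120),(33,255,255))); print("yellow",y+off,n,toplane(C,y+off,79))
b=mask(c,(0,0,0),(180,255,60)); b[:40]=0; 
ks=cv2.morphologyEx(b,cv2.MORPH_OPEN,cv2.getStructuringElement(cv2.MORPH_ELLIPSE,(7,7)))
w,n=cen(ks); print("wheel",w+off,n,toplane(C,w+off,79))
o=mask(c,(5,150,120),(20,255,255)); pts=cv2.findNonZero(o); r=cv2.minAreaRect(pts); bx=cv2.boxPoints(r)+off
print(bx,toplane(C,bx,60),r)
E
```

```text
green [266.47619048 158.12698413] 63 [[602.63391226  88.25525981  82.        ]]
yellow [261.46153846 185.24615385] 65 [[535.10413    100.20763612  79.        ]]
wheel [nan nan] 0 [[nan nan nan]]
[[219.63414383 153.70731354]
 [279.0121994  147.10975647]
 [285.5975647  206.37805939]
 [226.21950531 212.97561646]] [[617.34740158 209.25874879  60.        ]
 [635.42278501  59.27629274  60.        ]
 [483.9608518   41.30360458  60.        ]
 [466.97945779 189.74825928  60.        ]] ((47.61585235595703, 45.042686462402344), (59.633033752441406, 59.74346160888672), 83.6598129272461)h.py:19: RuntimeWarning: Mean of empty slice.
  def cen(m): v,u=np.nonzero(m); return np.array([u.mean(),v.mean()]),len(u)
  ret = ret.dtype.type(ret / rcount)
```

View pics/crop1.png

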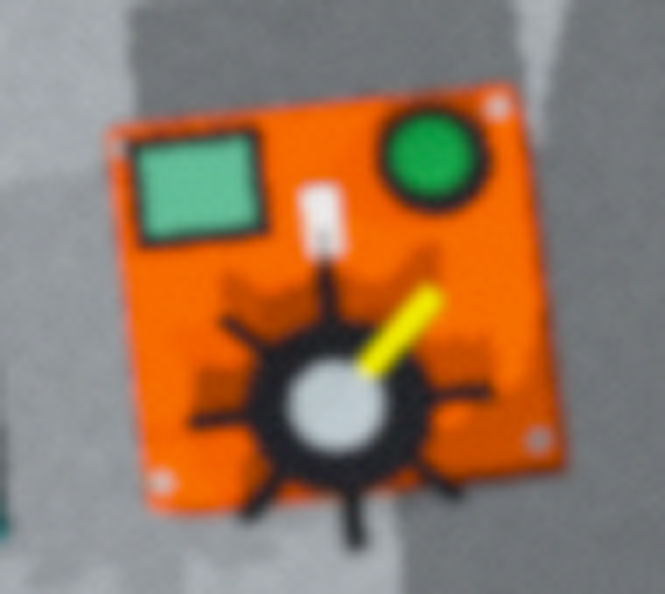

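The crop confirms the orange box. The pointer is at crop (322,220), and the yellow tooth end at (432,298) is one click clockwise of it, so one stroke is needed. The box centre comes out at about (551,125) with yaw about 0.12. The measured button at (602.6,88.3) agrees with the model's (601.8,87.8). I'm moving above the stroke start.

Call:
send_rows(
  motion="46.9 -55.5 0 0 0 0.154 0;46.9 -55.5 0 0 0 0.154 0;46.9 -55.5 0 0 0 0.154 0;46.9 -55.5 0 0 0 0.154 0;46.9 -55.5 0 0 0 0.154 0;46.9 -55.5 0 0 0 0.154 0;46.9 -55.5 0 0 0 0.154 0;46.9 -55.5 0 0 0 0.154 0;46.9 -55.5 0 0 0 0.154 0;46.9 -55.5 0 0 0 0.154 0;46.9 -55.5 0 0 0 0.154 0;46.9 -55.5 0 0 0 0.154 0;46.9 -55.5 0 0 0 0.154 0;46.9 -55.5 0 0 0 0.154 0;46.9 -55.5 0 0 0 0.154 0;46.9 -55.5 0 0 0 0.154 0;46.9 -55.5 0 0 0 0.154 0;46.9 -55.5 4.4 0 0 0.154 0;46.9 -55.5 4.4 0 0 0.154 0;46.9 -55.5 4.4 0 0 0.154 0",
)

```text
t: 2.1
ee_pos: [442.9, 155.7, 160.9]
orientation: [3.136, 0.189, -0.001]
wrist_force: [0.8, -0.2, 1.2]
opening: -0.1
grip_force: 0.0
```

Run:
```python
from h import *
s=arm.state(); C=cam("wrist"); im=optics.get_image("wrist"); 
print(s["t"],s["ee_pos"],R.from_rotvec(s["orientation"]).as_matrix().round(3))
yaw=.122; c,sn=np.cos(yaw),np.sin(yaw)
B=lambda x,y,z:[550.9+c*x-sn*y,124.9+sn*x+c*y,z]
for n,p in dict(hub=B(-45,0,79),front=B(-100,0,79),btn=B(46,-43,82)).items():
    uv=proj(C,p)[0]; print(n,p,uv); cv2.circle(im,tuple(int(round(v)) for v in uv),3,(255,0,255),1)
y,n=cen(mask(im,(23,130,120),(33,255,255))); print("yellow",y,n,toplane(C,y,79))
g,n=cen(mask(im,(50,120,30),(75,255,160))); print("green",g,n,toplane(C,g,82))
cv2.imwrite("pics/w1.png",im)
```

```text
2.1 [442.91337205 155.74959839 160.90207405] [[ 0.993  0.12  -0.001]
 [ 0.12  -0.993 -0.   ]
 [-0.001  0.    -1.   ]]
hub [np.float64(506.2344748307967), np.float64(119.42360872843535), 79] [377.79599579 115.20517542]
front [np.float64(451.6432774017705), np.float64(112.73024161874523), 79] [374.5071879  190.03346863]
btn [np.float64(601.7910884991251), np.float64(87.81769813813852), 82] [449.20659357 -25.17267326]
yellow [212.04384817  80.03664921] 1528 [[516.35407365 237.58909959  79.        ]]
green [113.1        182.09345794] 1070 [[435.02309309 309.13246555  82.        ]]
```

View pics/w1.png

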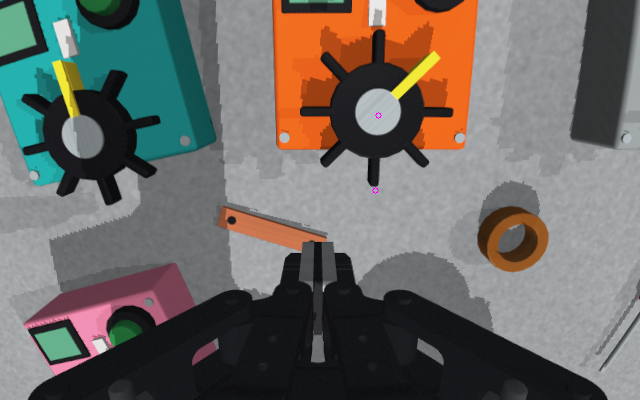

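The wrist view shows the orange wheel hub at (378,111) and the front tooth end at (374,185), both within about 3 mm of prediction. The yellow tooth end is at (437,55), one click short. The fingertip end is at (317,243), which suggests it sits farther back than the 11 mm half-width I assumed. I'll lower beside the tooth and compare at the same height.

Call:
send_rows(
  motion="0 0 3 0 0 0 0;0 0 6 0 0 0 0;0 0 8.5 0 0 0 0;0 0 9.5 0 0 0 0;0 0 9.9 0 0 0 0;0 0 9.9 0 0 0 0;0 0 9.9 0 0 0 0",
)

```text
t: 2.85
ee_pos: [444.0, 156.6, 62.5]
orientation: [-3.136, -0.191, -0.004]
wrist_force: [0.5, -0.7, -0.4]
opening: -0.1
grip_force: 0.0
```

Run:
```python
from h import *
s=arm.state(); C=cam("wrist"); im=optics.get_image("wrist"); S=cam("scene"); sc=optics.get_image("scene")
print(s["t"],s["ee_pos"],s["wrist_force"]); Rt=R.from_rotvec(s["orientation"]).as_matrix()
for l in ([11,0,0],[0,0,0],[-11,0,0],[0,0,-19]):
    p=s["ee_pos"]+Rt@np.array(l); print(l,proj(C,p)[0],proj(S,p)[0])
u,v=proj(S,s["ee_pos"])[0].astype(int)
a=cv2.resize(sc[v-45:v+45,u-50:u+50],(500,450),interpolation=cv2.INTER_CUBIC); print("org",u-50,v-45)
b=cv2.resize(im[60:300,180:480],(300,240))
out=np.zeros((450,800,3),np.uint8); out[:,:500]=a; out[:240,500:]=b; cv2.imwrite("pics/w2.png",out)
```

```text
2.85 [443.96289849 156.61995224  62.48836304] [ 0.46379526 -0.66379578 -0.43955787]
[11, 0, 0] [315.93567162 217.41896323] [369.52476699 234.00334604]
[0, 0, 0] [315.94884535 237.11407205] [372.42178937 232.52504725]
[-11, 0, 0] [315.96219139 256.10245684] [375.2962701  231.05782281]
[0, 0, -19] [315.84014703 252.73807516] [372.76406339 227.38666423]
org 322 187
```

View pics/w2.png

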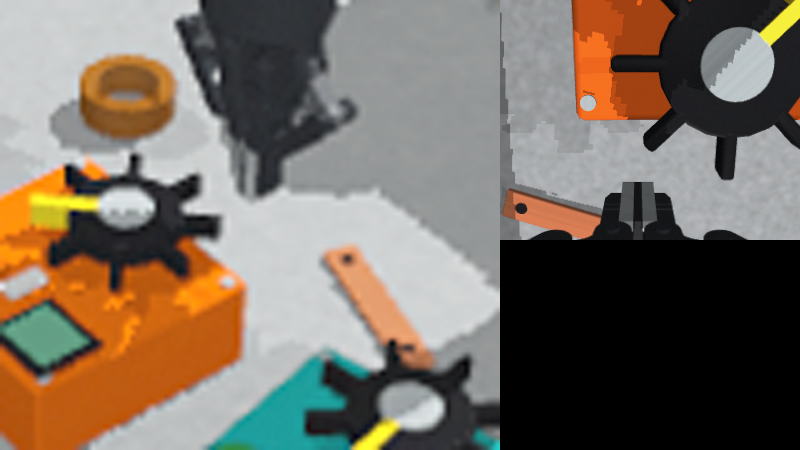

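The left panel (scene crop) shows the fingertip end at (258,195), while the TCP projects to (252,227). The drawn fingertip therefore ends about 25 mm above the nominal TCP. The right panel (wrist crop) shows the tip at image (317,242), to the left of the front tooth. I'll lower another 24 mm, where there is open space in front of the box, and compare again.

Call:
send_rows(
  motion="0 0 1 0 0 0 0;0 0 2 0 0 0 0;0 0 2.4 0 0 0 0;0 0 2.4 0 0 0 0",
)

```text
t: 3.35
ee_pos: [442.6, 156.5, 36.3]
orientation: [3.136, 0.191, -0.003]
wrist_force: [-0.7, 0.2, 0.1]
opening: 0.1
grip_force: 0.0
```

Run:
```python
from h import *
s=arm.state(); C=cam("wrist"); im=optics.get_image("wrist"); S=cam("scene"); sc=optics.get_image("scene")
print(s["t"],s["ee_pos"],s["wrist_force"]); Rt=R.from_rotvec(s["orientation"]).as_matrix()
for l in ([11,0,0],[0,0,0],[11,0,-30],[0,0,-30]):
    p=s["ee_pos"]+Rt@np.array(l); print(l,proj(C,p)[0],proj(S,p)[0])
u,v=proj(S,s["ee_pos"])[0].astype(int)
a=cv2.resize(sc[v-45:v+25,u-50:u+30],(400,350),interpolation=cv2.INTER_CUBIC); print("org",u-50,v-45)
b=cv2.resize(im[140:300,240:480],(400,267)) 
out=np.zeros((350,800,3),np.uint8); out[:,:400]=a; out[:267,400:]=b; cv2.imwrite("pics/w3.png",out)
t=toplane(C,[[u,v] for u,v in [(374,184)]],79)
```

```text
3.35 [442.56369511 156.5149815   36.31935455] [-0.6708924   0.18978627  0.1190446 ]
[11, 0, 0] [315.93543623 217.41983882] [369.48815131 240.77670027]
[0, 0, 0] [315.94872806 237.11484713] [372.35247866 239.27839224]
[11, 0, -30] [315.74503358 240.62270722] [369.95709787 232.81522239]
[0, 0, -30] [315.76587042 263.44850128] [372.85659735 231.32737703]
org 322 194
```

View pics/w3.png

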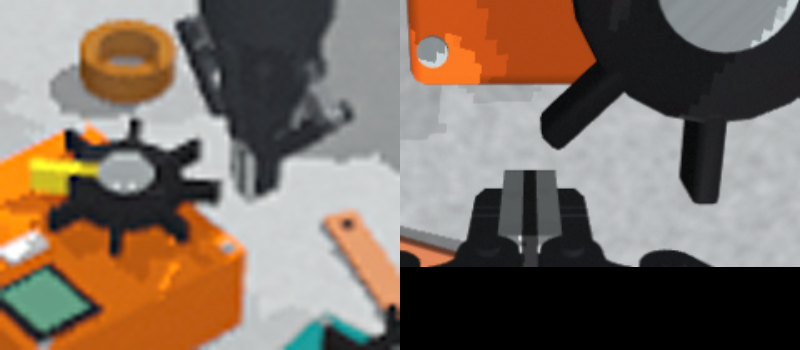

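In the wrist crop the fingertip edge is at image v=242 and the front tooth end at about (418,262). In tool coordinates the tooth end is at x≈+7, y≈+41, the tip edge at x≈+11, and the tip is about 67 mm up, so the overlap is about 4 mm. I'll shift 4 mm in and 6 mm down, then make one stroke.

Call:
send_rows(
  motion="0.4 0 0.6 0 0 0 0;0.4 0 0.6 0 0 0 0;0.4 0.5 0.6 0 0 0 0;0.4 1 0.6 0 0 0 0;0.4 1.5 0.6 0 0 0 0;0.4 2 0.6 0 0 0 0;0.4 2.5 0.6 0 0 0 0;0.4 3 0.6 0 0 0 0;0.4 3.5 0.6 0 0 0 0;0.4 4 0.6 0 0 0 0;0.4 4.5 0.6 0 0 0 0;0.4 5 0.6 0 0 0 0;0.4 5.5 0.6 0 0 0 0;0.4 6 0.6 0 0 0 0;0.4 6.5 0.6 0 0 0 0;0.4 7 0.6 0 0 0 0;0.4 7.5 0.6 0 0 0 0;0.4 8 0.6 0 0 0 0;0.4 8.5 0.6 0 0 0 0;0.4 9 0.6 0 0 0 0",
)

```text
t: 5.45
ee_pos: [458.0, 67.3, 31.2]
orientation: [-3.136, -0.191, 0.0]
wrist_force: [0.1, -0.1, 1.1]
opening: -0.3
grip_force: 0.0
```

Run:
```python
from h import *
s=arm.state(); im=optics.get_image("wrist")
print(s["t"],s["ee_pos"],s["wrist_force"]); cv2.imwrite("pics/w4.png",im)
```

```text
5.45 [458.04569668  67.32571346  31.18753766] [ 0.14455157 -0.10137125  1.10978311]
```

View pics/w4.png

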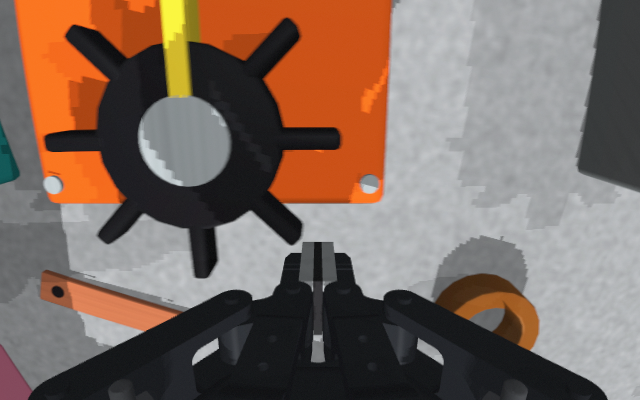

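The wrist view shows the yellow tooth pointing straight back at (180,45), in line with the pointer, and a black tooth at the front at (204,270). That is one click made, and the finger is clear. I'll back off, rise and go above the button.

Call:
send_rows(
  motion="-0.8 0 0 0 0 0 0;-0.8 0 0 0 0 0 0;-0.8 0 -3 0 0 0 0;-0.8 0 -7 0 0 0 0;-0.8 0 -9 0 0 0 0;-0.8 0 -9 0 0 0 0;3 0 -9 0 0 0 0;7 -0.2 -9 0 0 0 0;11 -0.3 -9 0 0 0 0;14 -0.3 -9 0 0 0 0;14.7 -0.3 -9 0 0 0 0;14.7 -0.3 -9 0 0 0 0;14.7 -0.3 -9 0 0 0 0",
)

```text
t: 6.8
ee_pos: [602.4, 88.6, 120.5]
orientation: [-3.136, -0.191, 0.003]
wrist_force: [0.7, -0.3, -0.3]
opening: 0.3
grip_force: 0.0
```

Run:
```python
from h import *
s=arm.state(); C=cam("wrist"); im=optics.get_image("wrist")
print(s["t"],s["ee_pos"],s["wrist_force"])
T=cam("top"); t=optics.get_image("top")
sc=optics.get_image("scene")
out=np.zeros((400,800,3),np.uint8); out[:,:400]=im[:,120:520]; out[:,400:]=cv2.resize(sc[190:290,290:390],(400,400),interpolation=cv2.INTER_CUBIC)
cv2.imwrite("pics/w5.png",out)
g=mask(im,(45,120,30),(75,255,200)); n,l,st,ce=cv2.connectedComponentsWithStats(g)
for i in range(1,n):
    if st[i,4]>150: print(st[i],ce[i],toplane(C,ce[i],82))
Rt=R.from_rotvec(s["orientation"]).as_matrix()
print(proj(C,s["ee_pos"]+Rt@np.array([0,0,-30.])))
```

```text
6.8 [602.37383822  88.61999108 120.49923083] [ 0.65562726 -0.34667838 -0.3415346 ]
[ 295  186   44   44 1506] [316.34794157 207.70451527] [[606.0491455   88.93049549  82.        ]]
[[315.76578471 263.4480939 ]]
```

View pics/w5.png

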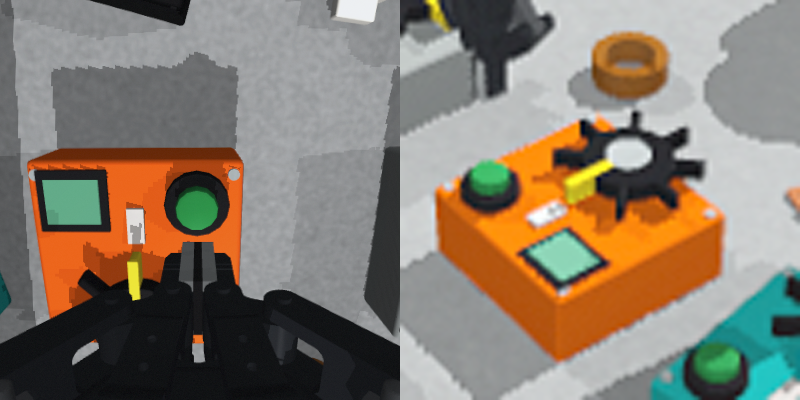

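The left panel (wrist) shows the green button at image (316,208) with the finger just short above it. The right panel (scene) shows the yellow tooth at the pointer. Now I'll descend carefully, watching the force.

Call:
send_rows(
  motion="0.25 0 1.5 0 0 0 0;0.25 0 3 0 0 0 0;0.25 0 4 0 0 0 0;0.25 0 4 0 0 0 0",
)

```text
t: 7.35
ee_pos: [605.0, 88.9, 79.2]
orientation: [-3.135, -0.191, 0.005]
wrist_force: [-0.8, -0.2, 0.2]
opening: -0.3
grip_force: 0.0
```

Call:
send_rows(
  motion="0 0 0.4 0 0 0 0;0 0 0.8 0 0 0 0;0 0 0.8 0 0 0 0;0 0 0.8 0 0 0 0",
)

```text
t: 7.75
ee_pos: [606.1, 88.8, 73.4]
orientation: [3.136, 0.191, 0.001]
wrist_force: [-1.1, 0.0, 0.8]
opening: -0.1
grip_force: 0.0
```

Call:
send_rows(
  motion="0 0 0.4 0 0 0 0;0 0 0.8 0 0 0 0;0 0 1.2 0 0 0 0;0 0 1.4 0 0 0 0;0 0 1.4 0 0 0 0",
)

```text
t: 8.25
ee_pos: [605.8, 88.9, 58.7]
orientation: [-3.136, -0.191, 0.001]
wrist_force: [-0.2, -1.2, -1.2]
opening: -0.1
grip_force: 0.0
```

Run:
```python
from h import *
s=arm.state(); im=optics.get_image("wrist"); sc=optics.get_image("scene")
print(s["t"],s["ee_pos"],s["wrist_force"])
out=np.zeros((400,800,3),np.uint8); out[:,:400]=im[:,120:520]; out[:,400:]=cv2.resize(sc[190:270,280:360],(400,400),interpolation=cv2.INTER_CUBIC)
cv2.imwrite("pics/w6.png",out)
```

```text
8.25 [605.82839143  88.86670399  58.73246235] [-0.19437274 -1.17940409 -1.20023332]
```

View pics/w6.png

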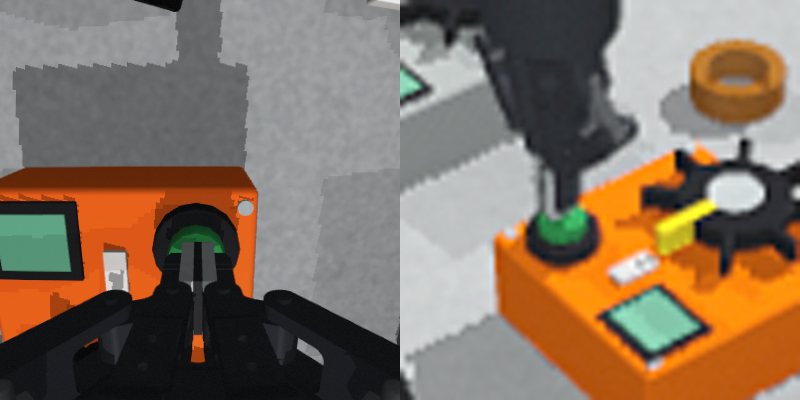

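The finger is just above the green button (scene panel (562,215)) and over its disc. I'm pressing in small steps.

Call:
send_rows(
  motion="0 0 0.2 0 0 0 0;0 0 0.4 0 0 0 0;0 0 0.6 0 0 0 0;0 0 0.6 0 0 0 0",
)

```text
t: 8.75
ee_pos: [606.1, 88.8, 53.2]
orientation: [-3.136, -0.191, -0.0]
wrist_force: [-0.3, -0.5, 2.3]
opening: 0.0
grip_force: 1.2
```

Call:
send_rows(
  motion="0 0 0.2 0 0 0 0;0 0 0.3 0 0 0 0;0 0 0.3 0 0 0 0",
)

```text
t: 9.05
ee_pos: [606.1, 88.9, 50.3]
orientation: [-3.136, -0.191, -0.0]
wrist_force: [-0.2, 0.5, 5.5]
opening: 0.2
grip_force: 2.0
```

Call:
send_rows(
  motion="0 0 0.2 0 0 0 0;0 0 0.2 0 0 0 0;0 0 0.2 0 0 0 0",
)

```text
t: 9.35
ee_pos: [606.2, 88.9, 48.9]
orientation: [3.136, 0.191, 0.001]
wrist_force: [-1.8, -0.3, 9.5]
opening: 0.1
grip_force: 4.4
```

Call:
send_rows(
  motion="0 0 0.15 0 0 0 0;0 0 0.15 0 0 0 0;0 0 0.15 0 0 0 0",
)

```text
t: 9.65
ee_pos: [606.3, 88.9, 48.7]
orientation: [3.135, 0.192, 0.002]
wrist_force: [-7.3, -0.0, 18.7]
opening: -0.4
grip_force: 9.4
```

The position has stopped and the force has jumped to 18.7 N, so the button is fully in. Releasing now.

Call:
send_rows(
  motion="0 0 -0.5 0 0 0 0;0 0 -1.5 0 0 0 0;0 0 -4 0 0 0 0;0 0 -8 0 0 0 0;0 0 -12 0 0 0 0;0 0 -14 0 0 0 0;-8 0 -14 0 0 0 0;-12 0 -14 0 0 0 0;-16 0 -14 0 0 0 0;-20 0 -14 0 0 0 0;-20 0 -14 0 0 0 0;-20 0 -14 0 0 0 0",
)

```text
t: 10.85
ee_pos: [407.4, 64.5, 187.3]
orientation: [3.136, 0.191, 0.002]
wrist_force: [0.9, 0.4, -0.1]
opening: -0.0
grip_force: 0.0
```

Run:
```python
from h import *
s=arm.state(); sc=optics.get_image("scene"); w=optics.get_image("wrist")
print(s["t"],s["ee_pos"],s["wrist_force"])
out=np.zeros((400,800,3),np.uint8); out[:,:400]=w[:,120:520]; out[:,400:]=cv2.resize(sc[180:280,230:390],(400,250),interpolation=cv2.INTER_CUBIC).copy() if 0 else cv2.resize(sc[180:300,250:370],(400,400),interpolation=cv2.INTER_CUBIC)
cv2.imwrite("pics/w7.png",out)
```

```text
10.85 [407.35967342  64.49564684 187.29373212] [ 0.94356782  0.38355448 -0.05721853]
```

View pics/w7.png

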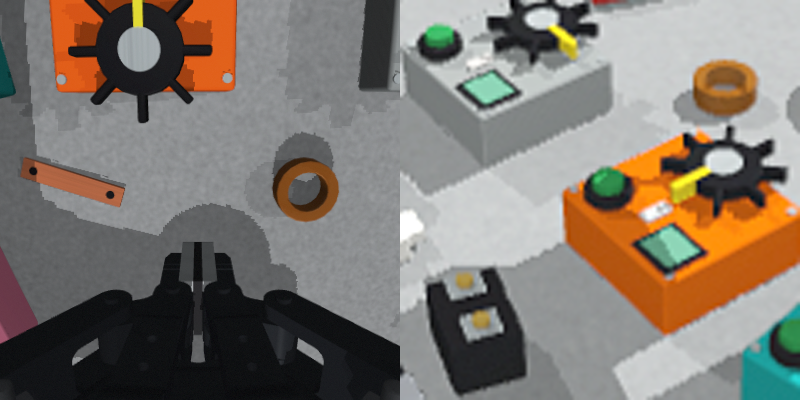

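The scene crop shows the yellow tooth (690,185) at the white pointer (657,210) and the green button up again at (608,182). The tape, busbar and grey box haven't moved, and the arm is clear of everything.

```bash
python3 -c "
from station import workorder
print(workorder.close_job())"
```

```text
the job is handed in; nothing more can be done
None
```

The orange wheel was turned one click so its yellow tooth stands at the white pointer, the green button was then pressed fully in and came back up, and the job is handed in at about 11 s; no verdict came back.

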